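# Make up and stack two kits for the spectrophotometer run

## Task

Make up the two kits for the next run on the spectrophotometer: the blue tray gets the cuvette case and the amber bottle with the red cap, the white tray gets the jar with the blue lid and the amber bottle with the green cap, with one thing standing flat in each half of its tray, either side of the handle. The finished kits are to stand on the bench as one stack, the blue tray below and the white tray on top, seated squarely on all four corner posts. Keep the bottles upright, set everything down rather than dropping it, and leave the white-capped spare bottle, the yellow-lidded spare jar and the beaker where they are.

Things in the scene. Friction and masses are not known exactly. Their poses are not given: they have to be found in the camera images.
- case_mid (a point): cuvette case, a closed flat box with grey base and black lid with a white label: 60 mm long (own x), 40 mm wide (own y), 36 mm high, 90 g; stands in the stock tray. The point is its centre, 18 mm above its underside; z up
- bottle_red_mid (a point): small amber bottle with a red cap, for the blue tray: round, body 36 mm across up to 37 mm high, cap 29 mm across, 62 mm high in all, 60 g; stands upright in the stock tray. The point is on its axis half-way up (31 mm above its underside); z up
- bottle_green_mid (a point): small amber bottle with a green cap, for the white tray: round, body 36 mm across up to 37 mm high, cap 29 mm across, 62 mm high in all, 60 g; stands upright in the stock tray. The point is on its axis half-way up (31 mm above its underside); z up
- jar_blue_mid (a point): white plastic jar with a blue lid, for the white tray: round, 40 mm across (lid 41), 52 mm high, 60 g; stands in the stock tray. The point is on its axis half-way up (26 mm above its underside); z up
- bottle_spare_mid (a point): small amber bottle with a white cap, spare, stays where it is: round, body 36 mm across up to 37 mm high, cap 29 mm across, 62 mm high in all, 60 g; stands upright in the stock tray. The point is on its axis half-way up (31 mm above its underside); z up
- jar_spare_mid (a point): white plastic jar with a yellow lid, spare, stays where it is: round, 40 mm across (lid 41), 52 mm high, 60 g; stands in the stock tray. The point is on its axis half-way up (26 mm above its underside); z up
- tray_blue: blue stacking tray, loose, bottom of the stack; 200 (own x) by 140 mm (own y); origin: centre of its underside, z up; same end for end. Floor top 12 mm up, rim to 24. Across the middle a handle: grey bar along y, 14 mm thick, 108 long, 44 to 64 mm high. A bay (clear 89 by 132 mm) either side of it, centres at x = +-51. Corner posts 18 mm thick at x +-85, y +-55, top at 88, last 10 tapered to 11
- tray_white: white stacking tray, loose, goes on top; same form, size and origin as the blue; 300 g. Lift it by its grey handle bar, pinched across its 14 mm (along own x) at the middle, 54 mm up. L-shaped lips under its corners, 8 mm deep, go round the outside of the posts below with 2-3 mm play: seated, it rests on the four post tops, its underside 80 mm above that of the blue tray
- stock_tray: shallow grey stock tray fixed to the bench, 230 mm (own x) by 320 mm (own y), rim 10 mm high; the small things stand on its floor, 4 mm above the bench; origin at the centre of its underside
- beaker: empty glass beaker, 68 mm across, 88 mm high, on the bench beyond the trays; stays where it is; origin at the centre of its underside
Mind the look-alikes: they are no part of the job. Leave any pink or turquoise look-alike of the part that bears jar_blue_mid alone.

How it is judged:
At the end, for the whole second after the job is handed in: Case and red-capped bottle in blue tray, blue-lidded jar and green-capped bottle in white, one per half (20-85 mm from middle along, 55 across, height 5 mm, tilt 0.1 rad); blue tray flat on bench, white seated on its posts (80 mm up +-4, centred 6 mm, square 0.06, tilt 0.04 rad); all at rest (y of case_mid in the frame of tray_blue between -0.055 and 0.055 m and z of case_mid in the frame of tray_blue between 0.025 and 0.035 m and angle between each of case_mid, bottle_red_mid, jar_blue_mid, bottle_green_mid's own z axis and vertical below 0.1 rad and linear speed of each of case, bottle_red, jar_blue, bottle_green, tray_blue, tray_white below 0.02 m/s and y of bottle_red_mid in the frame of tray_blue between -0.055 and 0.055 m and z of bottle_red_mid in the frame of tray_blue between 0.038 and 0.048 m and ((x of case_mid in the frame of tray_blue between 0.02 and 0.085 m and x of bottle_red_mid in the frame of tray_blue between -0.085 and -0.02 m) or (x of bottle_red_mid in the frame of tray_blue between 0.02 and 0.085 m and x of case_mid in the frame of tray_blue between -0.085 and -0.02 m)) and y of jar_blue_mid in the frame of tray_white between -0.055 and 0.055 m and z of jar_blue_mid in the frame of tray_white between 0.033 and 0.043 m and y of bottle_green_mid in the frame of tray_white between -0.055 and 0.055 m and z of bottle_green_mid in the frame of tray_white between 0.038 and 0.048 m and ((x of jar_blue_mid in the frame of tray_white between 0.02 and 0.085 m and x of bottle_green_mid in the frame of tray_white between -0.085 and -0.02 m) or (x of bottle_green_mid in the frame of tray_white between 0.02 and 0.085 m and x of jar_blue_mid in the frame of tray_white between -0.085 and -0.02 m)) and x of tray_white in the frame of tray_blue between -0.006 and 0.006 m and y of tray_white in the frame of tray_blue between -0.006 and 0.006 m and z of tray_white in the frame of tray_blue between 0.076 and 0.084 m and angle between the x axis of tray_white and the x axis of tray_blue, either way round below 0.06 rad and angle between each of tray_white, tray_blue's own z axis and vertical below 0.04 rad and height (world z) of tray_blue below 0.006 m); the robot touches nothing.
It fails at once if the spare bottle, the spare jar or the beaker is moved (more than 30 mm) (distance of any of bottle_spare_mid, jar_spare_mid, beaker from where it was at the start of the episode above 0.03 m).
It fails at once if a bottle is tipped over (more than 0.6 rad) (angle between any of bottle_red_mid, bottle_green_mid's own z axis and vertical above 0.6 rad).
It fails at once if a kit thing or the white tray is let fall (more than about 20 mm) ((linear speed of bottle_red above 0.65 m/s and contact force between anything else and bottle_red below 0.05 N) or (linear speed of bottle_green above 0.65 m/s and contact force between anything else and bottle_green below 0.05 N) or (linear speed of case above 0.65 m/s and contact force between anything else and case below 0.05 N) or (linear speed of jar_blue above 0.65 m/s and contact force between anything else and jar_blue below 0.05 N) or (linear speed of tray_white above 0.65 m/s and contact force between anything else and tray_white below 0.05 N)).
It also fails if it takes over 141 s, if anything falls off the work surface, if the arm or the gripper's body presses on something with over 40 N, if the wrist force passes 120 N, or if a joint passes its speed limit or range.

## Robot

A 6-joint arm with a two-finger parallel gripper is mounted at the origin on the work surface. World frame = base frame: x ahead of the robot, y to its left, z up, the work surface at z = 0. Lengths are in m, angles in rad, forces in N, time in s.
With the tool pointing down it reaches from about 0.3 to 0.775 m from the base axis. Payload 14.6 kg.
Tool frame: the origin (TCP) lies on the centre line of the jaws, within the pads' length; the fingertips stand 8 mm ahead of it and the grasp point (between the pads) lies 11 mm behind it; z points along the fingers, y is the line along which they close (so a half turn about z gives the same grasp; the last joint's range is limited). The gripper opens to 94 mm and grips with 3 to 60 N. Pads are 16 mm wide; open, the fingers measure 119 mm over their backs; the gripper's body (75 mm by 177 mm) begins 78 mm behind the grasp point.
Start: joints at [-1.315, 0.3, 1.521, -0, 1.321, -0.067], TCP at [0.174, -0.522, 0.213] pointing down, gripper open.
Joint ranges: [-3.03, 3.03], [-0.79, 2.21], [0.23, 2.52], [-1.04, 4.18], [0, 3.07], [-2.55, 2.55]. Speed limits (rad/s): [2.22, 2.22, 2.57, 3.14, 3.14, 3.14].

## Interface

Orientations are given as a unit quaternion [w, x, y, z].
In Python, from rig import bot, imaging, job_done gives the robot as it stands.
- The arm moves only by the tool send_rows, never from a script. Its argument "steps" is a list that holds one entry, the list of rows, each a list of 6 numbers: the shift along the tool's x, y, z in m, then the turn, a rotation vector about the tool's x, y, z in degrees. A call has 1 to 20 rows; each row shifts and turns the commanded pose from where the row before left it, along the tool's axes as they then stand; what a row does not reach is not made up. A row lasts 1/12 s, in which the tool goes at most 41.7 mm and 7.16 degrees, less where a joint would pass 70% of its speed; a pose out of reach is approached as far as the arm can. A call with a gripper value outside its range is refused whole. "jaw" is the opening, from 0 (shut) to 1 (fully open), set as the call begins (left out, the last holds). The fingers move at their own pace and stop on an object; the grip force is fixed at half the most. Time passes only in rows, so rows that do not move let the fingers close. It gives the time, the measured TCP pose, the force, the opening and the grip force at its end, in the units of the state.
- bot.get_state(): the state, without advancing time (a new reading comes with each control period).
- imaging.grab_frame(name): name is "side" or "top"; returns a dict with "color" (400x640x3 uint8, red, green, blue), "fovy" (degrees; the focal length in pixels is half the picture's height over the tangent of half this angle, whatever the lens; pixels are square), "cx", "cy" (the principal point, pixels), "R" (3x3) and "t" (3): a world point X has camera coordinates R X + t. Camera axes: x right, y down, z forward; pixel columns grow to the right and rows downward; lengths in m; the calibration is good to about 2 mm. A picture is of the moment at which its call begins. There is no depth.
- job_done(): hands the job in; it is judged then, once.
The state is a dict: "time_s": time; "joint_pos": joint angles; "qvel": joint speeds; "joint_efforts": joint torques, N m; "ee_pos": TCP position; "orientation": TCP orientation; "ft_force": force on the tool from outside, world axes, zero at the start; "moment": the same for the moment, N m; "width": finger opening in m; "grasp_force": force on a finger pad.
Only numpy, scipy, OpenCV 4.12 (cv2) and the standard library are available. Lean on these libraries where they do the work, as an engineer would, in place of code of your own. Each camera call takes 0.05 s, during which the arm holds its last target. There are 200 camera calls.

## Working session

There is one attempt and no reset: what is moved stays moved. The work goes in short steps, Python scripts to look and compute and a tool call to move; the robot and the scene stay as the last step left them, time stands still between calls to the robot, and variables do not carry over. Pictures are saved under pics/ and viewed, at most 14 in all, crops included, and the job is handed in when it is done.

Besides the shell and the picture viewer there is one more tool, called after "Request:" by a JSON object that holds its "fn" and its "kwargs", one argument or row to a line. send_rows: Moves the arm, as the interface text tells. Its arguments: {"type":"object","properties":{"steps":{"type":"array","items":{"type":"array","items":{"type":"array","items":{"type":"number"}}}},"jaw":{"type":"number"}},"required":["steps"]}

```bash
mkdir -p pics; cat > h.py <<'E'
import numpy as np, cv2
from rig import bot, imaging
def grab(n,save=None):
    f=imaging.grab_frame(n)
    if save: cv2.imwrite('pics/'+save,f['color'][:,:,::-1])
    return f
def ray(f,u,v,z):
    F=f['color'].shape[0]/2/np.tan(np.radians(f['fovy'])/2)
    R=np.array(f['R']);t=np.array(f['t'])
    d=R.T@np.array([(u-f['cx'])/F,(v-f['cy'])/F,1]);c=-R.T@t
    return c+d*(z-c[2])/d[2]
def proj(f,X):
    F=f['color'].shape[0]/2/np.tan(np.radians(f['fovy'])/2)
    p=np.array(f['R'])@np.array(X)+np.array(f['t']);return np.array([f['cx']+F*p[0]/p[2],f['cy']+F*p[1]/p[2]])
E
python3 - <<'E'
from h import *
for n in('top','side'):
    f=grab(n,n+'0.png');R=np.array(f['R']);print(n,f['fovy'],f['cx'],f['cy'],-R.T@np.array(f['t']),R.round(3).tolist())
print(bot.get_state())
E
```

```text
top 52.745790200978 323.09069743729276 197.36752280716772 [ 5.10483101e-01 -8.84371798e-04  1.00550514e+00] [[-0.006, -1.0, 0.006], [-0.999, 0.006, -0.042], [0.042, -0.006, -0.999]]
side 54.49562028470431 311.2914340129856 196.1688543705321 [ 0.38201486 -0.69265225  0.71182341] [[0.976, -0.219, -0.008], [-0.152, -0.65, -0.745], [0.158, 0.728, -0.667]]
{'time_s': 0.1, 'joint_pos': array([-1.31460798e+00,  3.00420655e-01,  1.52146986e+00, -8.49996614e-06,
        1.32070249e+00, -6.66088855e-02]), 'qvel': array([-0.00046659, -0.00202701, -0.00219229,  0.0007711 , -0.00026316,
        0.00049848]), 'joint_efforts': array([ 1.63086112e-03, -5.32647514e+01, -3.53283727e+01,  7.09871692e-02,
        2.35209282e-02, -6.51828577e-05]), 'ee_pos': array([ 0.17440891, -0.52139459,  0.21296105]), 'orientation': array([-4.97541903e-04,  9.87003200e-01,  1.60699824e-01, -5.14394270e-05]), 'ft_force': array([ 0.43357657, -0.29790814, -0.53668356]), 'moment': array([ 0.02269587, -0.00080738,  0.01376208]), 'grasp_force': 0.0, 'width': 0.09398188385127702}
```

View pics/top0.png

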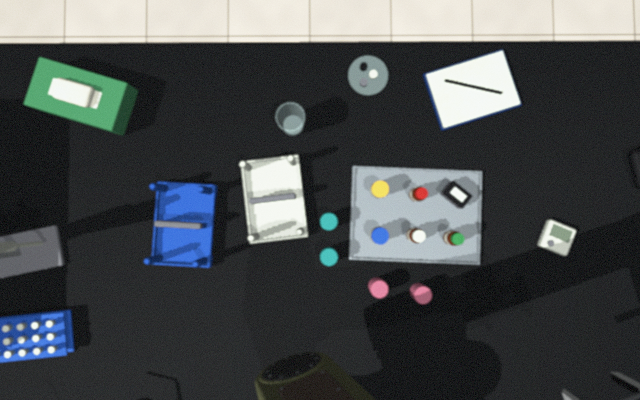

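View pics/side0.png

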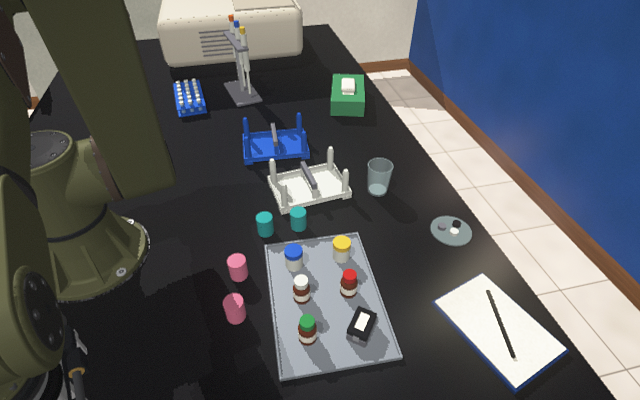

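The top view reads as follows. The wanted blue-lidded jar is at (380,236). Things that could be taken for it:
- Turquoise jars at (329,221) and (329,257).
- Pink jars at (379,289) and (422,294).
- The yellow-lidded spare jar at (380,188).

The bottles are red (420,193), green (457,239) and white spare (418,236). The case is at (458,194), the blue tray at about (183,225) and the white tray at about (274,198). By the description I choose (380,236), and I'll check it in a crop.

```bash
cat > m.py <<'E'
from h import *
def blobs(f,lo,hi,amin=40,roi=None):
    h=cv2.cvtColor(f['color'],cv2.COLOR_RGB2HSV);m=cv2.inRange(h,lo,hi)
    if roi: k=np.zeros_like(m);x0,y0,x1,y1=roi;k[y0:y1,x0:x1]=255;m&=k
    n,l,s,c=cv2.connectedComponentsWithStats(m)
    return [(c[i].round(1),s[i][:5].tolist(),(l==i)) for i in range(1,n) if s[i][4]>=amin]
C={'red':((0,150,90),(8,255,255)),'green':((50,110,60),(75,255,255)),'blue':((104,120,80),(120,255,255)),'yellow':((22,120,90),(35,255,255))}
E
python3 - <<'E'
from m import *
f=grab('top');g=grab('side')
for n,(lo,hi) in C.items():
    z={'red':.064,'green':.064,'blue':.056,'yellow':.056}[n]
    for c,s,_ in blobs(f,lo,hi,40,(340,160,490,270)): print('top',n,c,s,ray(f,*c,z-.002).round(4))
    for c,s,_ in blobs(g,lo,hi,40,(255,230,410,380)): print('side',n,c,s,ray(g,*c,z-.006).round(4))
im=f['color'][:,:,::-1]
a=cv2.resize(im[140:280,135:320],None,fx=4,fy=4,interpolation=cv2.INTER_CUBIC)
cv2.imwrite('pics/trays.png',a)
b=cv2.resize(im[155:305,320:490],None,fx=4,fy=4,interpolation=cv2.INTER_CUBIC)
cv2.imwrite('pics/stock.png',b)
E
```

```text
top red [419.6 193.3] [413, 188, 14, 12, 135] [ 0.558  -0.2327  0.062 ]
side red [348.4 276.8] [341, 269, 15, 17, 190] [ 0.5567 -0.238   0.058 ]
top green [456.9 238.2] [451, 233, 13, 11, 113] [ 0.4525 -0.3183  0.062 ]
side green [306.7 322.1] [300, 314, 15, 17, 203] [ 0.452  -0.3186  0.058 ]
top blue [379.7 235.2] [372, 227, 17, 17, 226] [ 0.4602 -0.1391  0.054 ]
side blue [292.9 251.3] [284, 243, 18, 18, 251] [ 0.4594 -0.1392  0.05  ]
top yellow [379.8 188.6] [372, 181, 17, 16, 218] [ 0.57   -0.1406  0.054 ]
side yellow [341.3 243.4] [333, 236, 18, 16, 241] [ 0.5696 -0.1412  0.05  ]
```

View pics/trays.png

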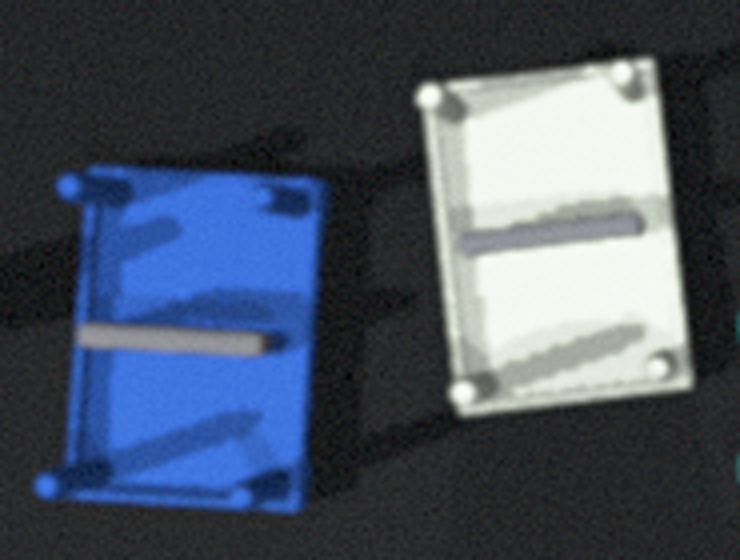

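View pics/stock.png

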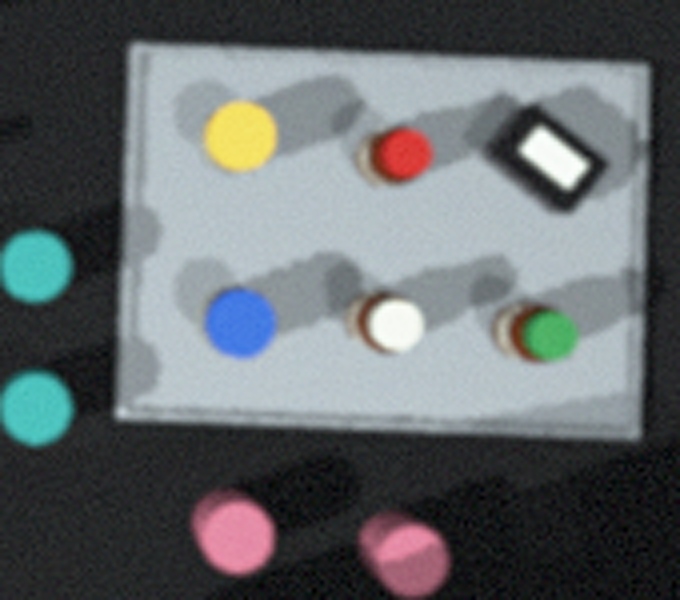

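The crop confirms the choice. The blue-lidded jar is at crop (240,323), which is full-image (380,236). The turquoise and pink ones have lids of other colours. Post tops in the tray crop:
- Blue: (69,186), (44,485), (265,195), (240,495).
- White: (430,97), (622,73), (464,391), (659,367).

Next I fit the tray and case poses.

```bash
cat > t.py <<'E'
from m import *
from scipy.spatial.transform import Rotation as Ro
def fit(P):  # P: 4 post tops; order (+x,+y),(+x,-y),(-x,+y),(-x,-y)
    M=np.array([[.085,.055],[.085,-.055],[-.085,.055],[-.085,-.055]])
    P=np.array(P)[:,:2];c=P.mean(0);H=M.T@(P-c);a=np.arctan2(H[0,1]-H[1,0],H[0,0]+H[1,1])
    R=np.array([[np.cos(a),-np.sin(a)],[np.sin(a),np.cos(a)]])
    return c,np.degrees(a),np.linalg.norm(P-(c+M@R.T),axis=1)
def cam_yaw():
    R=Ro.from_quat(np.roll(bot.get_state()['orientation'],-1)).as_matrix();return np.degrees(np.arctan2(R[1,0],R[0,0])),R
def goto(x,y,z,yaw):   # TCP target; prints turn about tool z (deg), then tool-frame shift with that yaw, tool down
    s=bot.get_state();a,R=cam_yaw();d=(yaw-a+180)%360-180
    p=np.array([x,y,z])-s['ee_pos'];t=np.radians(yaw);c,si=np.cos(t),np.sin(t)
    print('turn z %.2f; tool dx %.1f dy %.1f dz %.1f mm (world %s)'%(-d,1e3*(c*p[0]+si*p[1]),1e3*(si*p[0]-c*p[1]),-1e3*p[2],(1e3*p).round(1)),'tilt',(R[:,2]).round(4))
E
python3 - <<'E'
from t import *
f=grab('top');g=grab('side')
px=lambda L:[(135+(a+.5)/4-.5,140+(b+.5)/4-.5) for a,b in L]
for n,L in(('blue',[(69,186),(265,195),(44,485),(240,495)]),('white',[(430,97),(622,73),(464,391),(659,367)])):
    P=[ray(f,*p,.088) for p in px(L)];c,a,r=fit(P);print(n,c.round(4),a,(r*1e3).round(1))
    print([proj(g,[*q[:2],.088]).round(0).tolist() for q in P])
    for sx in(.051,-.051):print('bay',sx,c+sx*np.array([np.cos(np.radians(a)),np.sin(np.radians(a))]))
for nm,fr,roi in(('top',f,(440,175,480,215)),('side',g,(340,300,385,345))):
    for c,s,m in blobs(fr,(0,0,205),(180,40,255),20,roi):
        p=cv2.findContours(m.astype('uint8'),0,1)[0][0].reshape(-1,2)
        w=np.array([ray(fr,*q,.040)[:2] for q in p],np.float32)
        print('label',nm,c,s,ray(fr,*c,.040).round(4),cv2.minAreaRect(w*1000))
goto(0.557,-.32,.12,54)
E
```

```text
blue [0.4889 0.3336] -3.902083562719676 [1.1 1.4 0.9 0.8]
[[298.0, 113.0], [304.0, 132.0], [244.0, 117.0], [246.0, 137.0]]
bay 0.051 [0.5398293  0.33014447]
bay -0.051 [0.43806575 0.33708573]
white [0.549  0.1133] 6.816264878002067 [0.7 0.6 1.  0.8]
[[330.0, 147.0], [346.0, 170.0], [272.0, 159.0], [283.0, 184.0]]
bay 0.051 [0.59968185 0.11936966]
bay -0.051 [0.4984028  0.10726371]
label top [458. 194.] [451, 188, 15, 13, 111] [ 0.5569 -0.3304  0.04  ] ((556.8785400390625, -330.4176940917969), (35.0974006652832, 18.151914596557617), 50.72666931152344)
label side [361.7 321.3] [355, 312, 15, 19, 158] [ 0.5564 -0.3301  0.04  ] ((556.4974975585938, -329.62957763671875), (35.6705207824707, 17.622392654418945), 50.97844314575195)
turn z -35.50; tool dx 387.9 dy 191.0 dz 93.3 mm (world [382.6 201.5 -93.3]) tilt [-1.e-04  4.e-04 -1.e+00]
```

```bash
python3 - <<'E'
from t import *
goto(0.5567,-.330,.10,50.85)
E
```

```text
turn z -32.35; tool dx 389.9 dy 175.5 dz 113.3 mm (world [ 382.3  191.5 -113.3]) tilt [-1.e-04  4.e-04 -1.e+00]
```

Request:
{"fn": "send_rows", "kwargs": {
  "jaw": 0.75,
  "steps": [
    [[0,0,0.008,0,0,-5.4],[0,0,0.008,0,0,-5.4],[0,0,0.008,0,0,-5.4],[0,0,0.008,0,0,-5.4],[0,0,0.008,0,0,-5.4],[0,0,0.008,0,0,-5.35],[0.0325,0.0146,0,0,0,0],[0.0325,0.0146,0,0,0,0],[0.0325,0.0146,0,0,0,0],[0.0325,0.0146,0,0,0,0],[0.0325,0.0146,0,0,0,0],[0.0325,0.0146,0,0,0,0],[0.0325,0.0146,0,0,0,0],[0.0325,0.0146,0,0,0,0],[0.0325,0.0146,0,0,0,0],[0.0325,0.0146,0,0,0,0],[0.0325,0.0146,0,0,0,0],[0.0325,0.0146,0,0,0,0],[0,0,0,0,0,0],[0,0,0,0,0,0]]
  ]
}}

```text
time_s: 1.97
ee_pos: [0.5576, -0.3286, 0.1647]
orientation: [-0.0, 0.903, 0.43, -0.0]
ft_force: [-0.1, -0.1, -1.1]
width: 0.0703
grasp_force: 0.0
```

```bash
python3 - <<'E'
from t import *
goto(0.5567,-.330,.015,50.85); print(bot.get_state()['width'],bot.get_state()['time_s'])
E
```

```text
turn z 0.14; tool dx -1.6 dy 0.2 dz 149.7 mm (world [  -0.9   -1.4 -149.7]) tilt [-7.e-04  4.e-04 -1.e+00]
0.07031970239466685 1.9667
```

Request:
{"fn": "send_rows", "kwargs": {
  "steps": [
    [[-0.001,0,0.025,0,0,0],[0,0,0.03,0,0,0],[0,0,0.03,0,0,0],[0,0,0.025,0,0,0],[0,0,0.02,0,0,0],[0,0,0.012,0,0,0],[0,0,0.0075,0,0,0],[0,0,0,0,0,0],[0,0,0,0,0,0]]
  ]
}}

```text
time_s: 2.72
ee_pos: [0.5561, -0.3311, 0.0169]
orientation: [0.0, 0.903, 0.429, 0.0]
ft_force: [0.2, 0.7, 0.2]
width: 0.0704
grasp_force: 0.0
```

Request:
{"fn": "send_rows", "kwargs": {
  "jaw": 0.2,
  "steps": [
    [[0,0,0,0,0,0],[0,0,0,0,0,0],[0,0,0,0,0,0],[0,0,0,0,0,0],[0,0,0,0,0,0],[0,0,0,0,0,0]]
  ]
}}

```text
time_s: 3.22
ee_pos: [0.5561, -0.3306, 0.0163]
orientation: [0.0, 0.903, 0.429, 0.0]
ft_force: [-0.9, -0.1, 2.3]
width: 0.04
grasp_force: 30.0
```

```bash
python3 - <<'E'
from t import *
print(bot.get_state()['ee_pos'],cam_yaw()[0])
goto(.5398,.3301,.20,-3.9)
E
```

```text
[ 0.55608412 -0.33059358  0.01631112] 50.84913150386194
turn z 54.75; tool dx -61.2 dy -658.1 dz -183.7 mm (world [-16.3 660.7 183.7]) tilt [ 4.e-04 -2.e-04 -1.e+00]
```

Request:
{"fn": "send_rows", "kwargs": {
  "steps": [
    [[0,0,-0.01,0,0,0],[0,0,-0.024,0,0,0],[0,0,-0.03,0,0,0],[0,0,-0.03,0,0,6.0],[0,0,-0.03,0,0,6.1],[0,0,-0.03,0,0,6.1],[0,0,-0.03,0,0,6.1],[0,0,0,0,0,6.1],[0,0,0,0,0,6.1],[0,0,0,0,0,6.1],[0,0,0,0,0,6.1],[0,0,0,0,0,6.05],[0,-0.015,0,0,0,0],[0,-0.025,0,0,0,0]]
  ]
}}

```text
time_s: 4.38
ee_pos: [0.5582, -0.2911, 0.2001]
orientation: [0.0, 0.999, -0.034, -0.0]
ft_force: [0.5, -0.1, -1.7]
width: 0.04
grasp_force: 30.0
```

Request:
{"fn": "send_rows", "kwargs": {
  "steps": [
    [[-0.0034,-0.032,0,0,0,0],[-0.0034,-0.0345,0,0,0,0],[-0.0034,-0.0345,0,0,0,0],[-0.0034,-0.0345,0,0,0,0],[-0.0034,-0.0345,0,0,0,0],[-0.0034,-0.0345,0,0,0,0],[-0.0034,-0.0345,0,0,0,0],[-0.0034,-0.0345,0,0,0,0],[-0.0034,-0.0345,0,0,0,0],[-0.0034,-0.0345,0,0,0,0],[-0.0034,-0.0345,0,0,0,0],[-0.0034,-0.0345,0,0,0,0],[-0.0034,-0.0345,0,0,0,0],[-0.0034,-0.0345,0,0,0,0],[-0.0034,-0.0345,0,0,0,0],[-0.0034,-0.0345,0,0,0,0],[-0.0034,-0.0345,0,0,0,0],[-0.0034,-0.033,0,0,0,0],[0,0,0,0,0,0],[0,0,0,0,0,0]]
  ]
}}

```text
time_s: 6.05
ee_pos: [0.5384, 0.3308, 0.1999]
orientation: [0.0, 1.0, -0.031, -0.0]
ft_force: [0.1, -0.2, -1.7]
width: 0.0396
grasp_force: 30.0
```

```bash
python3 - <<'E'
from t import *
print(bot.get_state()['width'])
goto(.5398,.3301,.0245,-3.9)
E
```

```text
0.039625274184632304
turn z 0.29; tool dx 1.4 dy 0.6 dz 175.4 mm (world [   1.4   -0.7 -175.4]) tilt [-4.e-04 -1.e-04 -1.e+00]
```

Request:
{"fn": "send_rows", "kwargs": {
  "steps": [
    [[0.001,0,0.02,0,0,0],[0,0,0.03,0,0,0],[0,0,0.03,0,0,0],[0,0,0.03,0,0,0],[0,0,0.025,0,0,0],[0,0,0.016,0,0,0],[0,0,0.01,0,0,0],[0,0,0.006,0,0,0],[0,0,0.004,0,0,0],[0,0,0.002,0,0,0],[0,0,0.001,0,0,0],[0,0,0.001,0,0,0],[0,0,0,0,0,0]]
  ]
}}

```text
time_s: 7.13
ee_pos: [0.5408, 0.3291, 0.0255]
orientation: [-0.0, 0.999, -0.034, 0.0]
ft_force: [-0.1, 0.2, -1.4]
width: 0.0395
grasp_force: 30.0
```

```bash
python3 - <<'E'
from t import *
s=bot.get_state();print(s['ee_pos'],s['ft_force'])
g=grab('side','s1.png'); cv2.imwrite('pics/s1c.png',cv2.resize(g['color'][80:260,215:415,::-1],None,fx=3.3,fy=3.3,interpolation=cv2.INTER_CUBIC))
E
```

```text
[0.54083871 0.32910447 0.02547864] [-0.13706664  0.20841035 -1.36108463]
```

View pics/s1c.png

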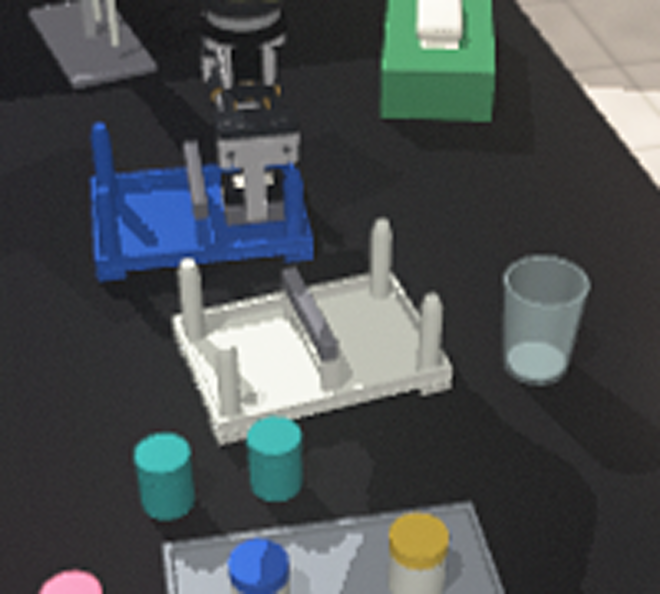

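The case sits at about crop (255,200), in the far bay between the handle and the post, just above the floor. I'll lower it the last bit and release.

Request:
{"fn": "send_rows", "kwargs": {
  "steps": [
    [[0,0,0.0006,0,0,0],[0,0,0.0006,0,0,0],[0,0,0.0005,0,0,0],[0,0,0,0,0,0],[0,0,0,0,0,0]]
  ]
}}

```text
time_s: 7.6
ee_pos: [0.5408, 0.3291, 0.0242]
orientation: [-0.0, 0.999, -0.034, 0.0]
ft_force: [-3.9, -0.6, 8.0]
width: 0.0397
grasp_force: 30.0
```

Request:
{"fn": "send_rows", "kwargs": {
  "jaw": 0.6,
  "steps": [
    [[0,0,0,0,0,0],[0,0,0,0,0,0],[0,0,0,0,0,0],[0,0,-0.01,0,0,0],[0,0,-0.03,0,0,0],[0,0,-0.035,0,0,0],[0,0,-0.035,0,0,0],[0,0,-0.035,0,0,0],[0,0,-0.03,0,0,0],[0,0,0,0,0,0]]
  ]
}}

```text
time_s: 8.43
ee_pos: [0.5423, 0.3299, 0.2061]
orientation: [-0.003, 0.999, -0.034, 0.005]
ft_force: [0.8, -0.0, 0.4]
width: 0.0562
grasp_force: 0.0
```

```bash
python3 - <<'E'
from t import *
goto(.557,-.2365,.20,-3.9)
g=grab('top'); cv2.imwrite('pics/t1c.png',cv2.resize(g['color'][140:310,135:325,::-1],None,fx=3.3,fy=3.3,interpolation=cv2.INTER_CUBIC))
E
```

```text
turn z -0.00; tool dx 53.2 dy 564.1 dz 6.1 mm (world [  14.7 -566.4   -6.1]) tilt [ 0.0092  0.0049 -0.9999]
```

Request:
{"fn": "send_rows", "kwargs": {
  "steps": [
    [[0.0031,0.03,0,0,0,0],[0.0031,0.0335,0,0,0,0],[0.0031,0.0335,0,0,0,0],[0.0031,0.0335,0,0,0,0],[0.0031,0.0335,0,0,0,0],[0.0031,0.0335,0,0,0,0],[0.0031,0.0335,0,0,0,0],[0.0031,0.0335,0,0,0,0],[0.0031,0.0335,0,0,0,0],[0.0031,0.0335,0,0,0,0],[0.0031,0.0335,0,0,0,0],[0.0031,0.0335,0,0,0,0],[0.0031,0.0335,0,0,0,0],[0.0031,0.0335,0,0,0,0],[0.0031,0.0335,0,0,0,0],[0.0031,0.0335,0,0,0,0],[0.0031,0.0315,0,0,0,0],[0,0,0,0,0,0],[0,0,0,0,0,0],[0,0,0,0,0,0]]
  ]
}}

```text
time_s: 10.15
ee_pos: [0.5545, -0.2367, 0.1975]
orientation: [-0.0, 0.999, -0.034, -0.001]
ft_force: [-0.0, 0.3, 0.1]
width: 0.0566
grasp_force: 0.0
```

```bash
python3 - <<'E'
from t import *
goto(.557,-.2365,.017,-3.9)
E
```

```text
turn z -0.01; tool dx 2.5 dy -0.3 dz 180.5 mm (world [   2.5    0.2 -180.5]) tilt [-1.3e-03  8.0e-04 -1.0e+00]
```

View pics/t1c.png

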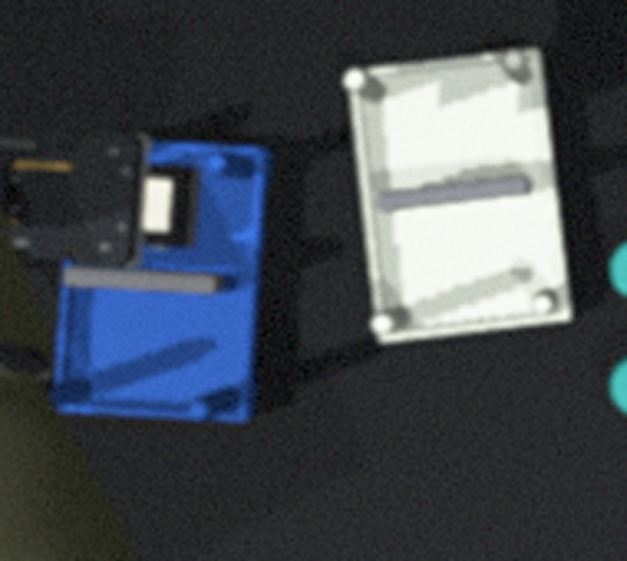

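The case stands square in the far bay at crop (160,205), and the blue tray hasn't moved. Next is the red bottle.

Request:
{"fn": "send_rows", "kwargs": {
  "steps": [
    [[0.0025,0,0.025,0,0,0],[0,0,0.032,0,0,0],[0,0,0.032,0,0,0],[0,0,0.03,0,0,0],[0,0,0.028,0,0,0],[0,0,0.018,0,0,0],[0,0,0.01,0,0,0],[0,0,0.0055,0,0,0],[0,0,0,0,0,0],[0,0,0,0,0,0]]
  ]
}}

```text
time_s: 10.98
ee_pos: [0.5579, -0.2373, 0.0188]
orientation: [0.0, 0.999, -0.034, 0.001]
ft_force: [1.1, -0.4, 0.7]
width: 0.0563
grasp_force: 0.0
```

Request:
{"fn": "send_rows", "kwargs": {
  "jaw": 0.2,
  "steps": [
    [[0,0,0,0,0,0],[0,0,0,0,0,0],[0,0,0,0,0,0],[0,0,0,0,0,0],[0,0,0,0,0,0]]
  ]
}}

```text
time_s: 11.4
ee_pos: [0.5576, -0.2376, 0.0184]
orientation: [0.0, 0.999, -0.034, 0.0]
ft_force: [-0.8, 0.7, 6.2]
width: 0.0352
grasp_force: 30.0
```

```bash
python3 - <<'E'
from t import *
print(bot.get_state()['ee_pos'])
goto(.4371,.3372,.20,-3.9)
E
```

```text
[ 0.55756745 -0.23757654  0.01841665]
turn z -0.01; tool dx -159.3 dy -565.3 dz -181.6 mm (world [-120.5  574.8  181.6]) tilt [ 9.e-04 -3.e-04 -1.e+00]
```

Request:
{"fn": "send_rows", "kwargs": {
  "steps": [
    [[0,0,-0.01,0,0,0],[0,0,-0.022,0,0,0],[0,0,-0.03,0,0,0],[0,0,-0.03,0,0,0],[0,0,-0.03,0,0,0],[0,0,-0.03,0,0,0],[-0.004,-0.014,-0.02,0,0,0],[-0.0073,-0.0262,-0.01,0,0,0]]
  ]
}}

```text
time_s: 12.07
ee_pos: [0.5492, -0.198, 0.2033]
orientation: [0.001, 0.999, -0.035, 0.002]
ft_force: [0.9, -0.4, -0.5]
width: 0.0355
grasp_force: 30.0
```

Request:
{"fn": "send_rows", "kwargs": {
  "steps": [
    [[-0.0094,-0.0335,0,0,0,0],[-0.0094,-0.0335,0,0,0,0],[-0.0094,-0.0335,0,0,0,0],[-0.0094,-0.0335,0,0,0,0],[-0.0094,-0.0335,0,0,0,0],[-0.0094,-0.0335,0,0,0,0],[-0.0094,-0.0335,0,0,0,0],[-0.0094,-0.0335,0,0,0,0],[-0.0094,-0.0335,0,0,0,0],[-0.0094,-0.0335,0,0,0,0],[-0.0094,-0.0335,0,0,0,0],[-0.0094,-0.0335,0,0,0,0],[-0.0094,-0.0335,0,0,0,0],[-0.0094,-0.0335,0,0,0,0],[-0.0094,-0.0335,0,0,0,0],[-0.007,-0.0226,0,0,0,0],[0,0,0,0,0,0],[0,0,0,0,0,0],[0,0,0,0,0,0]]
  ]
}}

```text
time_s: 13.65
ee_pos: [0.4369, 0.3368, 0.2]
orientation: [0.0, 0.999, -0.034, 0.0]
ft_force: [-0.4, -0.4, -1.1]
width: 0.0348
grasp_force: 30.0
```

```bash
python3 - <<'E'
from t import *
print(bot.get_state()['width'])
goto(.4371,.3372,.0264,-3.9)
E
```

```text
0.03479680504647315
turn z -0.01; tool dx 0.2 dy -0.4 dz 173.6 mm (world [   0.2    0.4 -173.6]) tilt [ 1.e-04 -2.e-04 -1.e+00]
```

Request:
{"fn": "send_rows", "kwargs": {
  "steps": [
    [[0,0,0.02,0,0,0],[0,0,0.03,0,0,0],[0,0,0.03,0,0,0],[0,0,0.03,0,0,0],[0,0,0.025,0,0,0],[0,0,0.015,0,0,0],[0,0,0.01,0,0,0],[0,0,0.006,0,0,0],[0,0,0.003,0,0,0],[0,0,0.0015,0,0,0],[0,0,0.001,0,0,0],[0,0,0.001,0,0,0],[0,0,0.001,0,0,0],[0,0,0.0005,0,0,0],[0,0,0,0,0,0],[0,0,0,0,0,0]]
  ]
}}

```text
time_s: 14.98
ee_pos: [0.4371, 0.3376, 0.0264]
orientation: [-0.0, 0.999, -0.034, 0.0]
ft_force: [-2.8, -1.9, 6.9]
width: 0.0354
grasp_force: 30.0
```

Contact is felt at the expected height, so I release. In the next move I head to the white tray handle.

Request:
{"fn": "send_rows", "kwargs": {
  "jaw": 0.6,
  "steps": [
    [[0,0,0,0,0,0],[0,0,0,0,0,0],[0,0,0,0,0,0],[0,0,-0.01,0,0,0],[0,0,-0.03,0,0,0],[0,0,-0.035,0,0,0],[0,0,-0.035,0,0,0],[0,0,-0.035,0,0,0],[0,0,-0.03,0,0,0],[0,0,0,0,0,0],[0,0,0,0,0,0]]
  ]
}}

```text
time_s: 15.9
ee_pos: [0.4372, 0.3377, 0.2028]
orientation: [-0.001, 0.999, -0.034, 0.001]
ft_force: [-0.0, -0.0, 0.1]
width: 0.0563
grasp_force: 0.0
```

```bash
python3 - <<'E'
from t import *
goto(.549,.1133,.20,96.8)
goto(.549,.1133,.20,-83.2)
print(bot.get_state()['joint_pos'].round(2))
E
```

```text
turn z -100.71; tool dx -236.0 dy 84.4 dz 2.8 mm (world [ 111.8 -224.4   -2.8]) tilt [ 0.0029  0.002  -1.    ]
turn z 79.29; tool dx 236.0 dy -84.4 dz 2.8 mm (world [ 111.8 -224.4   -2.8]) tilt [ 0.0029  0.002  -1.    ]
[0.59 0.31 1.53 0.   1.3  2.23]
```

Request:
{"fn": "send_rows", "kwargs": {
  "jaw": 0.5,
  "steps": [
    [[0,0,0,0,0,-6.71],[0,0,0,0,0,-6.71],[0,0,0,0,0,-6.71],[0,0,0,0,0,-6.71],[0,0,0,0,0,-6.71],[0,0,0,0,0,-6.71],[0,0,0,0,0,-6.71],[0,0,0,0,0,-6.71],[0,0,0,0,0,-6.71],[0,0,0,0,0,-6.72],[0,0,0,0,0,-6.72],[0,0,0,0,0,-6.72],[0,0,0,0,0,-6.72],[0,0,0,0,0,-6.72],[0,0,0,0,0,-6.71]]
  ]
}}

```text
time_s: 17.15
ee_pos: [0.4364, 0.3371, 0.1994]
orientation: [-0.0, 0.662, 0.75, -0.001]
ft_force: [0.1, 0.5, -0.3]
width: 0.047
grasp_force: 0.0
```

Request:
{"fn": "send_rows", "kwargs": {
  "steps": [
    [[-0.0295,0.0105,0,0,0,0],[-0.0295,0.0105,0,0,0,0],[-0.0295,0.0105,0,0,0,0],[-0.0295,0.0105,0,0,0,0],[-0.0295,0.0106,0,0,0,0],[-0.0295,0.0106,0,0,0,0],[-0.0295,0.0106,0,0,0,0],[-0.0295,0.0106,0,0,0,0],[0,0,0,0,0,0],[0,0,0,0,0,0],[0,0,0,0,0,0]]
  ]
}}

```text
time_s: 18.07
ee_pos: [0.548, 0.1133, 0.1998]
orientation: [-0.001, 0.664, 0.748, -0.001]
ft_force: [0.3, 0.2, -0.7]
width: 0.047
grasp_force: 0.0
```

```bash
python3 - <<'E'
from t import *
goto(.549,.1133,.043,96.8)
f=grab('top'); cv2.imwrite('pics/t2c.png',cv2.resize(f['color'][150:280,135:275,::-1],None,fx=4,fy=4,interpolation=cv2.INTER_CUBIC))
E
```

```text
turn z -0.01; tool dx -0.1 dy 1.0 dz 156.8 mm (world [   1.    -0.  -156.8]) tilt [-1.8e-03 -1.0e-04 -1.0e+00]
```

View pics/t2c.png

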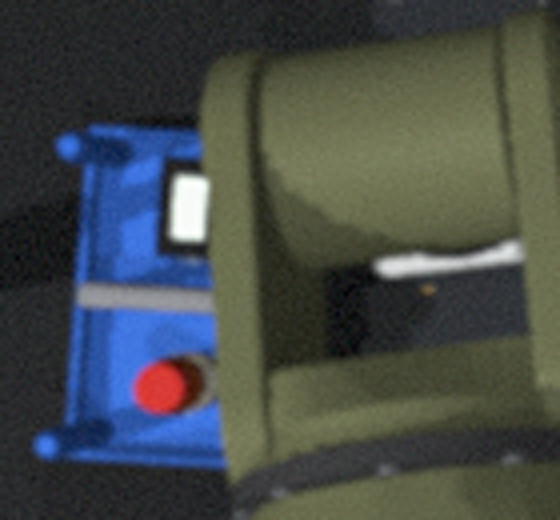

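The blue posts are at crop (69,147) and (46,444), so they haven't moved. The red bottle stands in the near bay at (162,388). Now I descend on the white tray handle.

Request:
{"fn": "send_rows", "kwargs": {
  "steps": [
    [[0,0.001,0.025,0,0,0],[0,0,0.03,0,0,0],[0,0,0.03,0,0,0],[0,0,0.03,0,0,0],[0,0,0.02,0,0,0],[0,0,0.012,0,0,0],[0,0,0.007,0,0,0],[0,0,0.0028,0,0,0],[0,0,0,0,0,0],[0,0,0,0,0,0]]
  ]
}}

```text
time_s: 18.95
ee_pos: [0.5501, 0.1134, 0.0451]
orientation: [0.001, 0.664, 0.748, 0.001]
ft_force: [-0.1, -0.1, -0.5]
width: 0.047
grasp_force: 0.0
```

Request:
{"fn": "send_rows", "kwargs": {
  "jaw": 0.0,
  "steps": [
    [[0,0,0,0,0,0],[0,0,0,0,0,0],[0,0,0,0,0,0],[0,0,0,0,0,0],[0,0,0,0,0,0],[0,0,0,0,0,0],[0,0,0,0,0,0],[0,0,0,0,0,0]]
  ]
}}

```text
time_s: 19.62
ee_pos: [0.5496, 0.1131, 0.0441]
orientation: [-0.0, 0.664, 0.748, 0.0]
ft_force: [-2.5, -0.4, 2.7]
width: 0.0142
grasp_force: 30.0
```

Request:
{"fn": "send_rows", "kwargs": {
  "steps": [
    [[0,0,-0.004,0,0,0],[0,0,-0.008,0,0,0],[0,0,-0.016,0,0,0],[0,0,-0.025,0,0,0],[0,0,-0.03,0,0,0],[0,0,-0.03,0,0,0],[0,0,-0.03,0,0,0],[0,0,-0.02,0,0,0],[0,0,-0.01,0,0,0],[0,0,0,0,0,0],[0,0,0,0,0,0]]
  ]
}}

```text
time_s: 20.53
ee_pos: [0.5493, 0.1131, 0.2162]
orientation: [-0.0, 0.664, 0.748, -0.0]
ft_force: [-0.4, 0.3, -5.0]
width: 0.0137
grasp_force: 30.0
```

```bash
python3 - <<'E'
from t import *
s=bot.get_state();print(s['width'],s['ee_pos'])
goto(.4889,.3336,.216,86.1)
f=grab('side'); cv2.imwrite('pics/s3c.png',cv2.resize(f['color'][70:240,230:430,::-1],None,fx=3.5,fy=3.5,interpolation=cv2.INTER_CUBIC))
E
```

```text
0.01366949186973824 [0.54928588 0.11311592 0.21616455]
turn z 10.70; tool dx 215.9 dy -75.2 dz 0.2 mm (world [-6.040e+01  2.205e+02 -2.000e-01]) tilt [-8.e-04 -1.e-04 -1.e+00]
```

View pics/s3c.png

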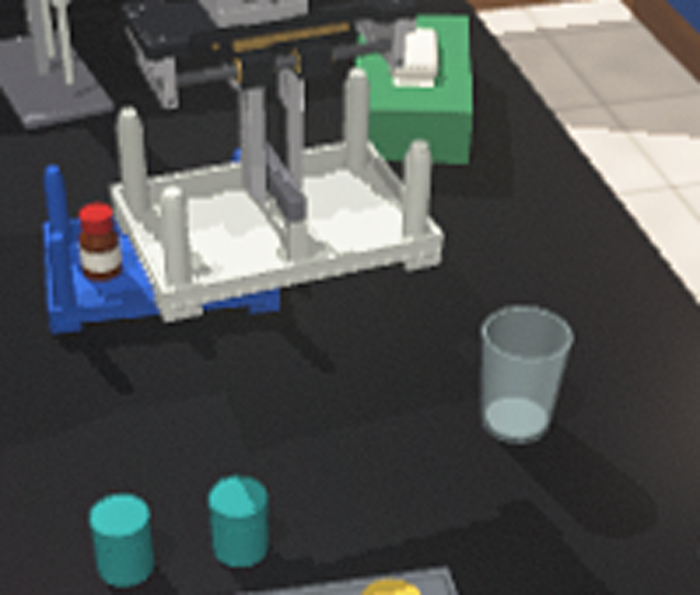

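The white tray hangs level from its handle, at about crop (270,230). Now I turn and carry it above the blue tray.

Request:
{"fn": "send_rows", "kwargs": {
  "steps": [
    [[0,0,0,0,0,3.5],[0,0,0,0,0,3.7],[0,0,0,0,0,3.5],[0.01,-0.0035,0,0,0,0],[0.02,-0.007,0,0,0,0],[0.026,-0.009,0,0,0,0],[0.026,-0.009,0,0,0,0],[0.026,-0.009,0,0,0,0],[0.026,-0.009,0,0,0,0],[0.026,-0.009,0,0,0,0],[0.026,-0.009,0,0,0,0],[0.02,-0.007,0,0,0,0],[0.01,-0.0037,0,0,0,0],[0,0,0,0,0,0],[0,0,0,0,0,0],[0,0,0,0,0,0]]
  ]
}}

```text
time_s: 21.92
ee_pos: [0.4894, 0.333, 0.2165]
orientation: [0.0, 0.731, 0.683, -0.0]
ft_force: [0.4, -1.6, -4.1]
width: 0.0136
grasp_force: 30.0
```

```bash
python3 - <<'E'
from t import *
s=bot.get_state();print(s['width'],s['ee_pos'])
goto(.4889,.3336,.1245,86.1)
f=grab('side','s4.png'); cv2.imwrite('pics/s4c.png',cv2.resize(f['color'][50:180,210:350,::-1],None,fx=4.5,fy=4.5,interpolation=cv2.INTER_CUBIC))
E
```

```text
0.013599575318399981 [0.48940673 0.33296627 0.21651513]
turn z -0.01; tool dx 0.6 dy -0.5 dz 92.0 mm (world [ -0.5   0.6 -92. ]) tilt [-6.e-04 -6.e-04 -1.e+00]
```

View pics/s4c.png

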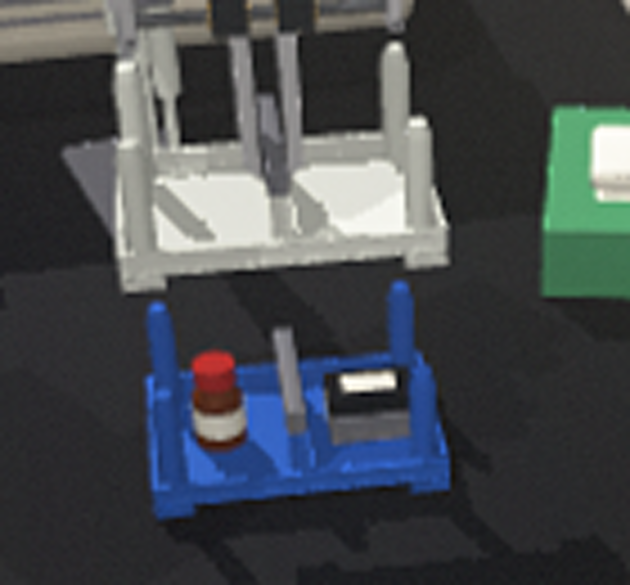

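The white tray hangs above the blue tray, roughly aligned. In the crop, post tops in the order (+x,+y), (+x,-y), (-x,+y), (-x,-y):
- White: (395,48), (418,122), (125,65), (128,142).
- Blue: (400,287), (422,368), (157,308), (162,392).

I'll compare the fits.

```bash
python3 - <<'E'
from t import *
f=grab('side')
px=lambda L:[(210+(a+.5)/4.5-.5,50+(b+.5)/4.5-.5) for a,b in L]
zt=bot.get_state()['ee_pos'][2]-.044+.087
for n,L,z in(('white',[(395,48),(418,122),(125,65),(128,142)],zt),('blue',[(400,287),(422,368),(157,308),(162,392)],.087)):
    c,a,r=fit([ray(f,*p,z) for p in px(L)]);print(n,c.round(4),round(a,2),(r*1e3).round(1))
E
```

```text
white [0.4896 0.3313] -4.49 [1.  0.5 0.8 0.9]
blue [0.4886 0.3338] -3.66 [1.8 1.7 1.6 1.7]
```

Request:
{"fn": "send_rows", "kwargs": {
  "steps": [
    [[0.0015,-0.0006,0.01,0,0,0],[0,0,0.016,0,0,0],[0,0,0.016,0,0,0],[0,0,0.014,0,0,0],[0,0,0.009,0,0,0],[0,0,0.005,0,0,0],[0,0,0,0,0,0],[0,0,0,0,0,0],[0,0,0,0,0,0]]
  ]
}}

```text
time_s: 22.77
ee_pos: [0.4891, 0.3355, 0.1478]
orientation: [0.0, 0.731, 0.683, 0.001]
ft_force: [-0.5, 0.3, -2.9]
width: 0.0141
grasp_force: 30.0
```

Request:
{"fn": "send_rows", "kwargs": {
  "steps": [
    [[0,0,0.002,0,0,0],[0,0,0.002,0,0,0],[0,0,0.002,0,0,0],[0,0,0.002,0,0,0],[0,0,0.002,0,0,0],[0,0,0.002,0,0,0],[0,0,0,0,0,0],[0,0,0,0,0,0]]
  ]
}}

```text
time_s: 23.43
ee_pos: [0.4887, 0.3353, 0.1348]
orientation: [-0.0, 0.731, 0.683, -0.0]
ft_force: [-0.8, -0.0, -2.8]
width: 0.0139
grasp_force: 30.0
```

Request:
{"fn": "send_rows", "kwargs": {
  "steps": [
    [[0,0,0.0015,0,0,0],[0,0,0.0015,0,0,0],[0,0,0.0015,0,0,0],[0,0,0.0015,0,0,0],[0,0,0.001,0,0,0],[0,0,0.001,0,0,0],[0,0,0.001,0,0,0],[0,0,0.001,0,0,0],[0,0,0,0,0,0],[0,0,0,0,0,0]]
  ]
}}

```text
time_s: 24.27
ee_pos: [0.4888, 0.3353, 0.1249]
orientation: [-0.0, 0.731, 0.683, -0.0]
ft_force: [-0.3, -1.0, -4.6]
width: 0.0135
grasp_force: 30.0
```

Request:
{"fn": "send_rows", "kwargs": {
  "steps": [
    [[0,0,0.0005,0,0,0],[0,0,0.0005,0,0,0],[0,0,0.0005,0,0,0],[0,0,0,0,0,0],[0,0,0,0,0,0]]
  ]
}}

```text
time_s: 24.68
ee_pos: [0.4889, 0.3354, 0.1241]
orientation: [0.0, 0.731, 0.683, 0.0]
ft_force: [-2.3, -2.0, 5.4]
width: 0.0139
grasp_force: 30.0
```

Contact again at the expected height (TCP 0.124), so the tray is seated. I release it and rise.

Request:
{"fn": "send_rows", "kwargs": {
  "jaw": 0.35,
  "steps": [
    [[0,0,0,0,0,0],[0,0,0,0,0,0],[0,0,0,0,0,0],[0,0,0,0,0,0],[0,0,-0.01,0,0,0],[0,0,-0.03,0,0,0],[0,0,-0.035,0,0,0],[0,0,-0.035,0,0,0],[0,0,-0.03,0,0,0],[0,0,-0.02,0,0,0],[0,0,0,0,0,0],[0,0,0,0,0,0]]
  ]
}}

```text
time_s: 25.68
ee_pos: [0.4889, 0.3354, 0.2846]
orientation: [0.0, 0.731, 0.683, 0.001]
ft_force: [-0.6, -0.5, -1.6]
width: 0.0327
grasp_force: 0.0
```

```bash
python3 - <<'E'
from t import *
print(bot.get_state()['joint_pos'].round(2))
goto(.4598,-.1395,.284,-3.9)
f=grab('side'); cv2.imwrite('pics/s5c.png',cv2.resize(f['color'][50:180,210:350,::-1],None,fx=4.5,fy=4.5,interpolation=cv2.INTER_CUBIC))
E
```

```text
[0.54 0.36 1.28 0.   1.5  0.61]
turn z 90.00; tool dx 3.3 dy 475.8 dz 0.6 mm (world [ -29.1 -474.9   -0.6]) tilt [ 0.0018  0.0011 -1.    ]
```

View pics/s5c.png

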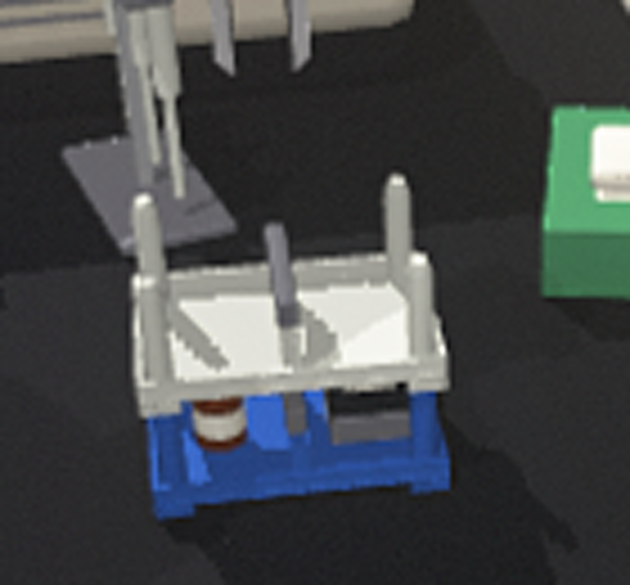

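The white tray sits level on all four posts. Its post tops are at crop (397,180), (420,260), (143,200) and (148,282). Next is the blue-lidded jar.

Request:
{"fn": "send_rows", "kwargs": {
  "jaw": 0.65,
  "steps": [
    [[0,0,0,0,0,6.43],[0,0,0,0,0,6.43],[0,0,0,0,0,6.43],[0,0,0,0,0,6.43],[0,0,0,0,0,6.43],[0,0,0,0,0,6.43],[0,0,0,0,0,6.43],[0,0,0,0,0,6.43],[0,0,0,0,0,6.43],[0,0,0,0,0,6.43],[0,0,0,0,0,6.43],[0,0,0,0,0,6.43],[0,0,0,0,0,6.43],[0,0,0,0,0,6.41]]
  ]
}}

```text
time_s: 26.9
ee_pos: [0.4884, 0.3351, 0.2818]
orientation: [0.001, 0.999, -0.037, -0.001]
ft_force: [0.1, -0.1, 0.2]
width: 0.0609
grasp_force: 0.0
```

Request:
{"fn": "send_rows", "kwargs": {
  "steps": [
    [[0.0002,0.0315,0,0,0,0],[0.0002,0.0317,0,0,0,0],[0.0002,0.0317,0,0,0,0],[0.0002,0.0317,0,0,0,0],[0.0002,0.0317,0,0,0,0],[0.0002,0.0317,0,0,0,0],[0.0002,0.0317,0,0,0,0],[0.0002,0.0317,0,0,0,0],[0.0002,0.0317,0,0,0,0],[0.0002,0.0317,0,0,0,0],[0.0002,0.0317,0.01,0,0,0],[0.0002,0.0317,0.02,0,0,0],[0.0002,0.0317,0.02,0,0,0],[0.0002,0.0317,0.02,0,0,0],[0.0002,0.032,0.02,0,0,0],[0,0,0.02,0,0,0],[0,0,0,0,0,0],[0,0,0,0,0,0],[0,0,0,0,0,0]]
  ]
}}

```text
time_s: 28.48
ee_pos: [0.4596, -0.1388, 0.1741]
orientation: [-0.0, 0.999, -0.034, 0.0]
ft_force: [0.0, -0.6, -0.7]
width: 0.0614
grasp_force: 0.0
```

```bash
python3 - <<'E'
from t import *
goto(.4598,-.1395,.017,-3.9)
f=grab('side')
px=lambda L:[(210+(a+.5)/4.5-.5,50+(b+.5)/4.5-.5) for a,b in L]
c,a,r=fit([ray(f,*p,.167) for p in px([(397,180),(420,260),(143,200),(148,282)])]);print(c.round(4),round(a,2),(r*1e3).round(1))
for n in('blue','green'):
    for c,s,_ in blobs(f,*C[n],40,(255,230,410,380)): print(n,c,s,ray(f,*c,.058).round(4))
E
```

```text
turn z 0.04; tool dx 0.2 dy 0.7 dz 157.1 mm (world [   0.2   -0.7 -157.1]) tilt [ 2.e-04  0.e+00 -1.e+00]
[0.4893 0.3346] -3.87 [0.4 0.3 0.4 0.9]
blue [292.9 251.4] [284, 243, 18, 18, 252] [ 0.4584 -0.1462  0.058 ]
green [306.7 322.1] [300, 314, 15, 17, 203] [ 0.452  -0.3186  0.058 ]
```

Request:
{"fn": "send_rows", "kwargs": {
  "steps": [
    [[0,0.0005,0.025,0,0,0],[0,0,0.03,0,0,0],[0,0,0.03,0,0,0],[0,0,0.03,0,0,0],[0,0,0.02,0,0,0],[0,0,0.012,0,0,0],[0,0,0.007,0,0,0],[0,0,0.003,0,0,0],[0,0,0,0,0,0],[0,0,0,0,0,0]]
  ]
}}

```text
time_s: 29.37
ee_pos: [0.46, -0.1399, 0.0175]
orientation: [0.0, 0.999, -0.034, 0.001]
ft_force: [0.6, -0.2, -0.3]
width: 0.061
grasp_force: 0.0
```

Request:
{"fn": "send_rows", "kwargs": {
  "jaw": 0.2,
  "steps": [
    [[0,0,0,0,0,0],[0,0,0,0,0,0],[0,0,0,0,0,0],[0,0,0,0,0,0],[0,0,0,0,0,0],[0,0,0,0,0,0]]
  ]
}}

```text
time_s: 29.87
ee_pos: [0.4595, -0.14, 0.0168]
orientation: [0.0, 0.999, -0.034, 0.0]
ft_force: [-1.3, 1.3, 5.6]
width: 0.0393
grasp_force: 30.0
```

```bash
python3 - <<'E'
from t import *
print(bot.get_state()['ee_pos'])
goto(.5441,.3313,.284,-3.9)
E
```

```text
[ 0.45954934 -0.13997018  0.01684731]
turn z -0.01; tool dx 52.3 dy -475.9 dz -267.2 mm (world [ 84.6 471.3 267.2]) tilt [ 6.e-04 -2.e-04 -1.e+00]
```

Request:
{"fn": "send_rows", "kwargs": {
  "steps": [
    [[0,0,-0.01,0,0,0],[0,0,-0.022,0,0,0],[0,0,-0.03,0,0,0],[0,0,-0.03,0,0,0],[0,0,-0.03,0,0,0],[0,0,-0.03,0,0,0],[0,0,-0.03,0,0,0],[0,0,-0.03,0,0,0],[0,0,-0.03,0,0,0],[0,0,-0.025,0,0,0],[0.002,-0.016,0,0,0,0],[0.003,-0.028,0,0,0,0]]
  ]
}}

```text
time_s: 30.87
ee_pos: [0.4673, -0.0973, 0.2854]
orientation: [0.001, 0.999, -0.035, 0.001]
ft_force: [0.6, 0.6, -1.6]
width: 0.0396
grasp_force: 30.0
```

Request:
{"fn": "send_rows", "kwargs": {
  "steps": [
    [[0.0035,-0.0315,0,0,0,0],[0.0035,-0.0315,0,0,0,0],[0.0035,-0.0315,0,0,0,0],[0.0035,-0.0315,0,0,0,0],[0.0035,-0.0315,0,0,0,0],[0.0035,-0.0315,0,0,0,0],[0.0035,-0.0315,0,0,0,0],[0.0035,-0.0315,0,0,0,0],[0.0035,-0.0315,0,0,0,0],[0.0035,-0.0315,0,0,0,0],[0.0035,-0.0315,0,0,0,0],[0.0035,-0.0315,0,0,0,0],[0.0033,-0.03,0,0,0,0],[0.002,-0.0239,0,0,0,0],[0,0,0,0,0,0],[0,0,0,0,0,0],[0,0,0,0,0,0],[0,0,0,0,0,0]]
  ]
}}

```text
time_s: 32.37
ee_pos: [0.5439, 0.3304, 0.2839]
orientation: [-0.0, 0.999, -0.035, 0.0]
ft_force: [-0.5, -0.2, -0.5]
width: 0.0397
grasp_force: 30.0
```

```bash
python3 - <<'E'
from t import *
print(bot.get_state()['width'])
goto(.5441,.3313,.1048,-3.9)
E
```

```text
0.039706665098031835
turn z -0.06; tool dx 0.1 dy -0.9 dz 179.1 mm (world [   0.2    0.9 -179.1]) tilt [ 3.e-04 -0.e+00 -1.e+00]
```

Request:
{"fn": "send_rows", "kwargs": {
  "steps": [
    [[0,-0.0005,0.02,0,0,0],[0,0,0.03,0,0,0],[0,0,0.03,0,0,0],[0,0,0.03,0,0,0],[0,0,0.025,0,0,0],[0,0,0.018,0,0,0],[0,0,0.011,0,0,0],[0,0,0.006,0,0,0],[0,0,0.004,0,0,0],[0,0,0.0015,0,0,0],[0,0,0.001,0,0,0],[0,0,0.001,0,0,0],[0,0,0.001,0,0,0],[0,0,0.0005,0,0,0],[0,0,0,0,0,0],[0,0,0,0,0,0]]
  ]
}}

```text
time_s: 33.7
ee_pos: [0.5441, 0.332, 0.1048]
orientation: [-0.0, 0.999, -0.034, 0.0]
ft_force: [-1.2, -0.8, 1.5]
width: 0.0396
grasp_force: 30.0
```

Request:
{"fn": "send_rows", "kwargs": {
  "jaw": 0.6,
  "steps": [
    [[0,0,0,0,0,0],[0,0,0,0,0,0],[0,0,0,0,0,0],[0,0,-0.01,0,0,0],[0,0,-0.03,0,0,0],[0,0,-0.035,0,0,0],[0,0,-0.035,0,0,0],[0,0,-0.035,0,0,0],[0,0,-0.03,0,0,0],[0,0,0,0,0,0],[0,0,0,0,0,0]]
  ]
}}

```text
time_s: 34.62
ee_pos: [0.5442, 0.332, 0.2817]
orientation: [-0.001, 0.999, -0.034, 0.002]
ft_force: [0.8, 0.5, -1.4]
width: 0.0564
grasp_force: 0.0
```

```bash
python3 - <<'E'
from t import *
goto(.4523,-.319,.2,-3.9)
E
```

```text
turn z -0.01; tool dx -47.4 dy 655.7 dz 81.7 mm (world [ -91.9 -651.   -81.7]) tilt [ 0.0032  0.0017 -1.    ]
```

Request:
{"fn": "send_rows", "kwargs": {
  "steps": [
    [[-0.0025,0.034,0,0,0,0],[-0.0025,0.0365,0,0,0,0],[-0.0025,0.0365,0,0,0,0],[-0.0025,0.0365,0,0,0,0],[-0.0025,0.0365,0,0,0,0],[-0.0025,0.0365,0,0,0,0],[-0.0025,0.0365,0,0,0,0],[-0.0026,0.0365,0,0,0,0],[-0.0026,0.0365,0,0,0,0],[-0.0027,0.0365,0.009,0,0,0],[-0.0027,0.0365,0.009,0,0,0],[-0.0027,0.0365,0.009,0,0,0],[-0.0027,0.0365,0.009,0,0,0],[-0.0027,0.0365,0.009,0,0,0],[-0.0027,0.0365,0.009,0,0,0],[-0.0027,0.0365,0.009,0,0,0],[-0.0027,0.0365,0.009,0,0,0],[-0.0027,0.0362,0.009,0,0,0],[0,0,0,0,0,0],[0,0,0,0,0,0]]
  ]
}}

```text
time_s: 36.28
ee_pos: [0.4513, -0.3184, 0.1965]
orientation: [-0.001, 0.999, -0.035, -0.001]
ft_force: [1.0, -0.3, 1.0]
width: 0.0563
grasp_force: 0.0
```

Request:
{"fn": "send_rows", "kwargs": {
  "steps": [
    [[0,0,0.01,0,0,0],[0,0,0,0,0,0]]
  ]
}}

```text
time_s: 36.45
ee_pos: [0.4522, -0.3162, 0.1865]
orientation: [-0.001, 0.999, -0.034, -0.001]
ft_force: [-0.5, -0.5, -0.2]
width: 0.0567
grasp_force: 0.0
```

```bash
python3 - <<'E'
from t import *
goto(.4523,-.319,.017,-3.9)
E
```

```text
turn z 0.05; tool dx 0.3 dy 2.8 dz 169.5 mm (world [ 1.000e-01 -2.800e+00 -1.695e+02]) tilt [-0.0019  0.0017 -1.    ]
```

Request:
{"fn": "send_rows", "kwargs": {
  "steps": [
    [[0,0.0015,0.025,0,0,0],[0,0,0.032,0,0,0],[0,0,0.032,0,0,0],[0,0,0.03,0,0,0],[0,0,0.025,0,0,0],[0,0,0.014,0,0,0],[0,0,0.008,0,0,0],[0,0,0.0035,0,0,0],[0,0,0,0,0,0],[0,0,0,0,0,0]]
  ]
}}

```text
time_s: 37.28
ee_pos: [0.453, -0.3192, 0.0199]
orientation: [0.0, 0.999, -0.034, 0.001]
ft_force: [0.4, 0.2, -0.2]
width: 0.0561
grasp_force: 0.0
```

Request:
{"fn": "send_rows", "kwargs": {
  "jaw": 0.2,
  "steps": [
    [[0,0,0,0,0,0],[0,0,0,0,0,0],[0,0,0,0,0,0],[0,0,0,0,0,0],[0,0,0,0,0,0],[0,0,0,0,0,0]]
  ]
}}

```text
time_s: 37.78
ee_pos: [0.4526, -0.3193, 0.0195]
orientation: [0.0, 0.999, -0.034, 0.0]
ft_force: [-0.7, 1.4, 6.0]
width: 0.0352
grasp_force: 30.0
```

```bash
python3 - <<'E'
from t import *
print(bot.get_state()['ee_pos'])
goto(.4343,.3387,.284,-3.9)
E
```

```text
[ 0.45262741 -0.31928409  0.01946954]
turn z -0.01; tool dx -63.0 dy -655.2 dz -264.5 mm (world [-18.3 658.  264.5]) tilt [ 6.e-04 -4.e-04 -1.e+00]
```

Request:
{"fn": "send_rows", "kwargs": {
  "steps": [
    [[0,0,-0.01,0,0,0],[0,0,-0.022,0,0,0],[0,0,-0.03,0,0,0],[0,0,-0.03,0,0,0],[0,0,-0.03,0,0,0],[0,0,-0.03,0,0,0],[0,0,-0.03,0,0,0],[0,0,-0.03,0,0,0],[0,0,-0.03,0,0,0],[0,0,-0.0225,0,0,0],[-0.001,-0.0152,0,0,0,0],[-0.002,-0.025,0,0,0,0],[-0.0033,-0.034,0,0,0,0],[-0.0033,-0.034,0,0,0,0],[-0.0033,-0.034,0,0,0,0],[-0.0033,-0.034,0,0,0,0]]
  ]
}}

```text
time_s: 39.12
ee_pos: [0.4474, -0.1403, 0.2831]
orientation: [-0.0, 0.999, -0.034, -0.0]
ft_force: [1.0, -0.0, -1.3]
width: 0.0351
grasp_force: 30.0
```

Request:
{"fn": "send_rows", "kwargs": {
  "steps": [
    [[-0.0033,-0.034,0,0,0,0],[-0.0033,-0.034,0,0,0,0],[-0.0033,-0.034,0,0,0,0],[-0.0033,-0.034,0,0,0,0],[-0.0033,-0.034,0,0,0,0],[-0.0033,-0.034,0,0,0,0],[-0.0033,-0.034,0,0,0,0],[-0.0033,-0.034,0,0,0,0],[-0.0033,-0.034,0,0,0,0],[-0.0033,-0.034,0,0,0,0],[-0.0033,-0.034,0,0,0,0],[-0.0033,-0.034,0,0,0,0],[-0.0033,-0.034,0,0,0,0],[-0.0023,-0.024,0,0,0,0],[-0.0016,-0.013,0,0,0,0],[0,0,0,0,0,0],[0,0,0,0,0,0],[0,0,0,0,0,0],[0,0,0,0,0,0]]
  ]
}}

```text
time_s: 40.7
ee_pos: [0.4344, 0.3377, 0.2837]
orientation: [-0.0, 0.999, -0.035, 0.0]
ft_force: [0.1, -0.4, -1.1]
width: 0.0353
grasp_force: 30.0
```

```bash
python3 - <<'E'
from t import *
print(bot.get_state()['width'])
goto(.4343,.3387,.1075,-3.9)
E
```

```text
0.035327038668647205
turn z -0.08; tool dx -0.2 dy -1.0 dz 176.2 mm (world [-1.000e-01  1.000e+00 -1.762e+02]) tilt [ 2.e-04  0.e+00 -1.e+00]
```

Request:
{"fn": "send_rows", "kwargs": {
  "steps": [
    [[0,-0.0005,0.02,0,0,0],[0,0,0.03,0,0,0],[0,0,0.03,0,0,0],[0,0,0.03,0,0,0],[0,0,0.025,0,0,0],[0,0,0.016,0,0,0],[0,0,0.01,0,0,0],[0,0,0.006,0,0,0],[0,0,0.004,0,0,0],[0,0,0.0015,0,0,0],[0,0,0.001,0,0,0],[0,0,0.001,0,0,0],[0,0,0.001,0,0,0],[0,0,0.0007,0,0,0],[0,0,0,0,0,0],[0,0,0,0,0,0]]
  ]
}}

```text
time_s: 42.03
ee_pos: [0.4343, 0.3394, 0.1075]
orientation: [-0.0, 0.999, -0.034, 0.0]
ft_force: [-0.5, -0.4, 0.5]
width: 0.0352
grasp_force: 30.0
```

Request:
{"fn": "send_rows", "kwargs": {
  "steps": [
    [[0,0,0.0004,0,0,0],[0,0,0,0,0,0],[0,0,0,0,0,0]]
  ]
}}

```text
time_s: 42.28
ee_pos: [0.4343, 0.3395, 0.1074]
orientation: [-0.0, 0.999, -0.034, 0.0]
ft_force: [-2.0, -0.6, 5.6]
width: 0.0357
grasp_force: 30.0
```

Request:
{"fn": "send_rows", "kwargs": {
  "jaw": 0.6,
  "steps": [
    [[0,0,0,0,0,0],[0,0,0,0,0,0],[0,0,0,0,0,0],[0,0,-0.01,0,0,0],[0,0,-0.03,0,0,0],[0,0,-0.035,0,0,0],[0,0,-0.035,0,0,0],[0,0,-0.035,0,0,0],[0,0,-0.03,0,0,0],[0,0.015,0,0,0,0],[0,0.03,0,0,0,0],[0,0.03,0,0,0,0],[0,0.03,0,0,0,0],[0,0.03,0,0,0,0],[0,0.03,0,0,0,0],[0,0.03,0,0,0,0],[0,0.03,0,0,0,0],[0,0.02,0,0,0,0],[0,0,0,0,0,0],[0,0,0,0,0,0]]
  ]
}}

```text
time_s: 43.95
ee_pos: [0.4175, 0.0943, 0.2826]
orientation: [-0.0, 0.999, -0.035, 0.001]
ft_force: [-0.8, 0.3, -0.0]
width: 0.0564
grasp_force: 0.0
```

```bash
python3 - <<'E'
from t import *
f=grab('top');g=grab('side')
a=cv2.resize(f['color'][130:290,110:300,::-1],(560,472),interpolation=cv2.INTER_CUBIC)
b=cv2.resize(g['color'][50:180,225:320,::-1],(345,472),interpolation=cv2.INTER_CUBIC)
cv2.imwrite('pics/fin.png',cv2.resize(np.hstack([a,b]),None,fx=.88,fy=.88))
E
```

```text
(no output)
```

View pics/fin.png

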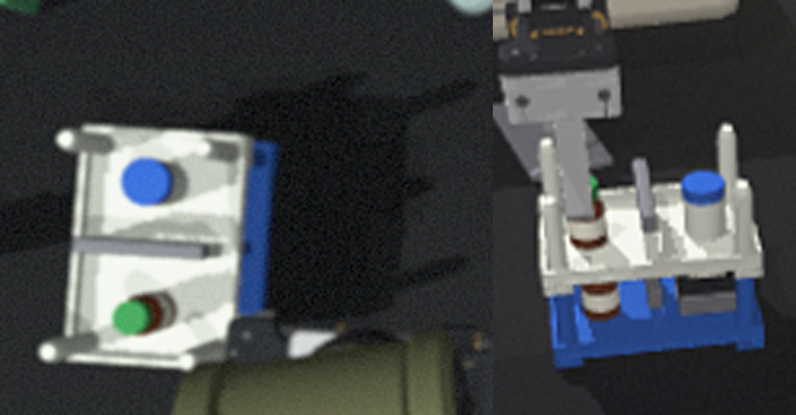

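The blue-lidded jar is at (147,181) and the green-capped bottle at (137,315), each upright in its own half of the white tray. The white tray is square on the blue one, with the red bottle and the case below, and the gripper is clear. I'm handing the job in.

```bash
python3 -c "
from rig import job_done
print(job_done())"
```

```text
the job is handed in; nothing more can be done
None
```

I made up both kits, stacked the white tray on the blue one, and handed the job in at about 44 s of the 141 s; no verdict was returned, but the last pictures show it as asked.

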